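# Lower the falling case lid shut on a finger

## Robot

A 6-joint arm with a two-finger parallel gripper is mounted at the origin on the work surface. World frame = base frame: x ahead of the robot, y to its left, z up, the work surface at z = 0. Lengths are in mm, angles in rad, forces in N, time in s.
With the tool pointing down it reaches from about 350 to 875 mm from the base axis. Payload 4.2 kg.
Tool frame: the origin (TCP) lies at the very end of the fingers, on their centre line; the grasp point (between the pads) lies arm.hold_point_z behind it (arm.hold_point_z is the distance from the TCP to the grasp point, in mm); z points along the fingers, y is the direction in which the jaws open and shut (so a half turn about z gives the same grasp; the last joint's range is limited). The gripper opens to 85 mm and grips with 20 to 120 N. Pads are 22 mm wide; open, the fingers measure 114 mm over their backs; the gripper's body (76 mm by 85 mm) begins 54 mm behind the grasp point. The pads swing forward as they close: fully open they stand 13 mm farther back than shut.
Start: joints at [1.418, 0.385, 0.008, 0, -1.194, -0.259], TCP at [250.129, 572.743, 198.612] pointing down, gripper open.
Joint ranges: [-3.14, 3.14], [-1.21, 2.06], [-1.07, 1.41], [-3.16, 2.05], [-2.99, -0.16], [-3.1, 3.1]. Speed limits (rad/s): [2.79, 2.79, 3.14, 3.14, 3.14, 3.14].

## Interface

Orientations are given as a unit quaternion [x, y, z, w].
In Python, from bench import arm gives the robot as it stands.
- The arm moves only by the tool step_arm, never from a script. Its argument "series" is a list of rows, each a list of 6 numbers: the shift along the world's x, y, z scaled (see below), then the turn, a rotation vector about the world's x, y, z scaled (see below). A call has 1 to 12 rows; each row is the pose to reach, as a shift and turn from the pose commanded when the call began; what a row does not reach only later rows make up. The controller multiplies each number of a shift by 400 mm and each number of a turn by pi/2 rad. A row lasts 1/12 s, in which the tool goes at most 41.7 mm and 7.16 degrees, less where a joint would pass 70% of its speed; a pose out of reach is approached as far as the arm can. A call with a number of a shift or a turn outside -1 to 1 is refused whole. A call with a gripper value outside its range is refused whole. "jaw" is the opening, from -1 (shut) to 1 (fully open), set as the call begins (left out, the last holds). The fingers move at their own pace and stop on an object; the grip force is fixed at half the most. Time passes only in rows, so rows that repeat a pose let the fingers close. It gives the time, the measured TCP pose, the force and the opening at its end, in the units of the state.
- arm.read_state(): the state, without advancing time (a new reading comes with each control period).
- arm.get_image(name): name is "side" or "top" or "wrist"; returns a dict with "image" (420x560x3 uint8, red, green, blue), "camera_matrix" (3x3 intrinsics, pixels), "k1" (the pictures are not rectified: a ray, as slopes to the right and down, at radius r is drawn at 1 + k1 r^2 times it, then the intrinsics apply), "world_from_camera" (4x4, takes a point from camera to world coordinates). Camera axes: x right, y up, looking along -z (the intrinsics and any distortion apply to the point x, -y, -z); pixel columns grow to the right and rows downward; lengths in mm; the calibration is good to about 2 mm. A picture is of the moment at which its call begins. There is no depth.
- arm.job_done(): hands the job in, once; it reports no verdict.
The state is a dict: "clock": time; "joints": joint angles; "joint_vel": joint speeds; "joint_efforts": joint torques, N m; "position": TCP position; "ee_rot": TCP orientation; "contact_force": force on the tool from outside, world axes, zero at the start; "wrist_torque": the same for the moment, N m; "gripper_width": finger opening in mm.
Only numpy, scipy, OpenCV 4.12 (cv2) and the standard library are available. Lean on these libraries where they do the work, as an engineer would, in place of code of your own. Each camera call takes 0.05 s, during which the arm holds its last target.

## Task

The packing case's lid stands open, leaning back. Touching it only lightly and never gripping it, tip the lid forward over its balance point, catch it from underneath on the fingers as it falls, and lower it gently until it is fully shut, without letting it drop or slam on the glass jars packed inside. Then take the hand away, and leave the things beside the case where they are.

Things in the scene. Friction and masses are not known exactly. Their poses are not given: they have to be found in the camera images.
- case: Open-topped grey plastic packing case, fixed to the bench, outer 110 mm (its x, front to back) x 136 mm (its y) x 110 mm high, walls 6 mm. Origin: centre of its underside. +x points from its front (nearer the robot) to the hinge side, +z up. Two jars stand in foam inside, tops 90 mm above the bench, below the rim.
- lid (a joint): Lid angle (rad): 0 shut and level, pi/2 upright, 1.9 leaning back on its stop, where it starts or sinks to at once. It never stays where left: short of upright it leans back again, past it it falls shut at about 1.3 rad/s x cos(angle) (1.0 to 1.7, viscous hinge, same speed even from a few mm up), some 2 s from just past upright to the slam. Under 2 N at its edge moves it.
- lid_edge (a point): Lid: flat grey plate, 140 mm hinge to free edge, 140 wide, 6 thick, about 0.2 kg. This point: middle of the free edge, on the underside. x axis: in the plate, towards the hinge; z: out through the upper face (the 6 mm lie on +z). Shut, it is 30 mm in front of the front wall, 110 mm above the bench, a lip to support the lid by; on the stop about 243 mm above the bench.
- lid_hinge (a point): Middle of the hinge line, on the lid's underside, over the case's back wall 110.5 mm above the bench, 55 mm behind the case's centre; the hinge line runs along the case's y.
- jar: Loose amber glass jar with white cap, 48 mm across, 75 mm high, beside the case, to be left alone. Origin: centre of its underside.
- tape: Loose roll of packing tape standing flat, 84 mm across, hole 60 mm, 45 mm high, beside the case, to be left alone. Origin: centre of its underside.
- carton: Loose small closed cardboard box 60 x 75 x 50 mm high, beside the case, to be left alone. Origin: centre of its underside.
Not all that is in view belongs to the job. Several things have the shape of the case; the one meant has the colours described above.

How it is judged (in metres and radians):
On the way, in this order (a step that is already met when the one before it is completed fails the run):
1. the lid has been tipped forward past upright (under 1.45 rad) (value of joint lid below 1.45 rad).
2. the falling lid is caught and carried by the fingers (0.15 to 1.05 rad, slower than 0.6 rad/s) (value of joint lid between 0.15 and 1.05 rad and velocity of joint lid between -0.6 and 0.6 rad/s and contact force between the fingers and case above 0.1 N), for 0.3 s.
3. the lid is shut (under 0.02 rad) (value of joint lid below 0.02 rad), for 0.2 s.
At the end, for the whole second after the job is handed in: The lid is fully shut (under 0.02 rad, about 3 mm at the lip) and still, the hand is clear of everything, and jar, tape roll and carton stand upright within 30 mm of where they began (value of joint lid below 0.02 rad and velocity of joint lid between -0.05 and 0.05 rad/s and distance of each of jar, tape, carton from where it was at the start of the episode below 0.03 m and linear speed of each of jar, tape, carton below 0.05 m/s and angle between each of jar, tape, carton's own z axis and vertical below 0.2 rad); the robot touches nothing.
It fails at once if the lid drops or slams: faster than 0.75 rad/s (about 0.1 m/s at its edge) in the last 17 mm of its way, the very last 4 mm excepted (value of joint lid between 0.03 and 0.125 rad and velocity of joint lid below -0.75 rad/s).
It fails at once if the lid or case is gripped, struck or pressed with more than 15 N (contact force between any of the fingers, the arm and case above 15 N).
It fails at once if a thing beside the case is lifted or shoved (20 mm up or 30 mm away) (distance of any of jar, tape, carton from where it was at the start of the episode above 0.03 m or height (world z) of any of jar, tape, carton above 0.02 m).
It also fails if it takes over 46 s, if anything falls off the work surface, if the arm or the gripper's body presses on something with over 40 N, if the wrist force passes 120 N, or if a joint passes its speed limit or range.

## Working session

There is one attempt and no reset: what is moved stays moved. The work goes in short steps, Python scripts to look and compute and a tool call to move; the robot and the scene stay as the last step left them, time stands still between calls to the robot, and variables do not carry over. Pictures are saved under pics/ and viewed, and the job is handed in when it is done.

Besides the shell and the picture viewer there is one more tool, called after "Request:" in YAML: its name, and indented under it one key for each argument. step_arm: Moves the arm, as the interface text tells. Shifts and turns lie within -1 to 1; 1 stands for 400 mm of shift or pi/2 rad of turn. Its arguments: {"type":"object","properties":{"series":{"type":"array","items":{"type":"array","items":{"type":"number","minimum":-1,"maximum":1}}},"jaw":{"type":"number"}},"required":["series"]}

```bash
ls; mkdir -p pics; python3 - <<'E'
from bench import arm
import cv2
print(arm.read_state()); print(arm.hold_point_z)
for n in ("side","top"):
    d=arm.get_image(n); cv2.imwrite(f"pics/{n}0.png",d["image"][:,:,::-1]); print(n,d["camera_matrix"],d["k1"],d["world_from_camera"])
E
```

```text
pics
{'clock': 0.0, 'joints': array([ 1.41761841e+00,  3.85556786e-01,  6.57039593e-03, -5.25183705e-04,
       -1.19398251e+00, -2.58600539e-01]), 'joint_vel': array([ 1.09296597e-03,  1.12315782e-03, -9.06552031e-04, -1.43270424e-04,
       -7.73250455e-05,  2.78455646e-04]), 'joint_efforts': array([ 3.09178749e-04, -3.92287838e+01,  1.88400525e+01,  4.18626085e+00,
       -4.73444990e-03,  7.58663425e-07]), 'position': array([249.86117628, 572.14046961, 197.49594784]), 'ee_rot': array([ 9.78859161e-01, -2.04532402e-01, -1.86491733e-04,  1.09763605e-03]), 'contact_force': array([-0.38448459,  0.31200604,  0.34221563]), 'wrist_torque': array([-0.00091991,  0.03043887, -0.03060506]), 'gripper_width': 85.34089317085453}
18.700000000000003
side [[492.72375294   0.         271.8625125 ]
 [  0.         492.72375294 213.51120704]
 [  0.           0.           1.        ]] -0.12182360416468525 [[-6.74063180e-01 -5.01913266e-01  5.41961164e-01  1.08166496e+03]
 [ 7.38671367e-01 -4.59852722e-01  4.92848948e-01  5.87292363e+02]
 [ 1.85489178e-03  7.32542523e-01  6.80718746e-01  8.19620721e+02]
 [ 0.00000000e+00  0.00000000e+00  0.00000000e+00  1.00000000e+00]]
top [[497.06054185   0.         284.27976492]
 [  0.         497.06054185 206.7066821 ]
 [  0.           0.           1.        ]] -0.004907675782891097 [[ 9.28393787e-02  9.67500827e-01 -2.35208418e-01  2.82476381e+02]
 [-9.95665383e-01  9.15376235e-02 -1.64714730e-02  5.78864552e+01]
 [ 5.59425593e-03  2.35718081e-01  9.71805377e-01  1.15501981e+03]
 [ 0.00000000e+00  0.00000000e+00  0.00000000e+00  1.00000000e+00]]
```

View pics/side0.png

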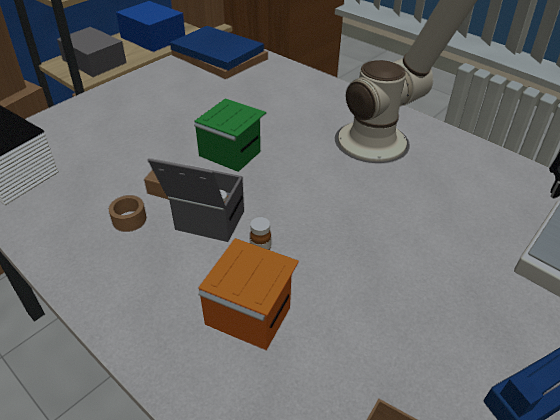

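View pics/top0.png

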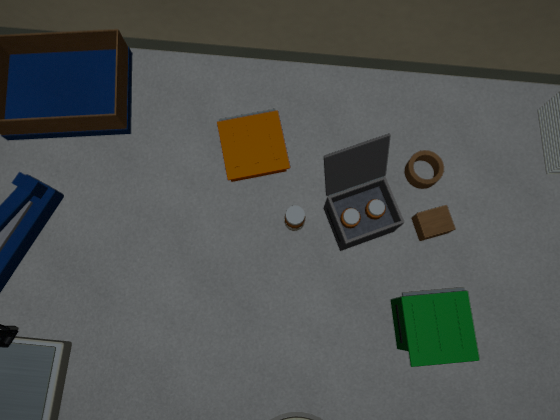

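Candidates for the case: the grey open one at top (365,190), the orange closed one at (254,145), and the green closed one at (440,327). There is also a grey block on the shelf at side (93,50). The description says grey with an open lid, so I choose (365,190) and will check it in a crop.

```bash
cat > h.py <<'E'
import numpy as np, cv2
from bench import arm
def ray(d,uv):
    K=np.array(d["camera_matrix"]);k=d["k1"];T=np.array(d["world_from_camera"])
    q=np.array([(uv[0]-K[0,2])/K[0,0],(uv[1]-K[1,2])/K[1,1]]);p=q.copy()
    for _ in range(30): p=q/(1+k*(p@p))
    v=T[:3,:3]@np.array([p[0],-p[1],-1]); return T[:3,3],v
def onz(d,uv,z):
    o,v=ray(d,uv); return o+v*(z-o[2])/v[2]
def proj(d,P):
    T=np.linalg.inv(np.array(d["world_from_camera"]));K=np.array(d["camera_matrix"])
    c=T[:3,:3]@np.array(P,float)+T[:3,3]; p=np.array([c[0]/-c[2],-c[1]/-c[2]]);p=p*(1+d["k1"]*(p@p))
    return np.array([K[0,0]*p[0]+K[0,2],K[1,1]*p[1]+K[1,2]])
def two(d1,u1,d2,u2):
    o1,v1=ray(d1,u1);o2,v2=ray(d2,u2)
    s=np.linalg.lstsq(np.c_[v1,-v2],o2-o1,rcond=None)[0]
    a=o1+v1*s[0];b=o2+v2*s[1];return (a+b)/2,np.linalg.norm(a-b)
def crop(d,x0,x1,y0,y1,f,name):
    c=cv2.resize(d["image"][y0:y1,x0:x1,::-1],None,fx=f,fy=f,interpolation=cv2.INTER_CUBIC);cv2.imwrite(name,c)
E
python3 - <<'E'
from h import *
d=arm.get_image("top");crop(d,280,460,125,255,4,"pics/tc.png")
d=arm.get_image("side");crop(d,100,290,145,260,4,"pics/sc.png")
E
```

```text
(no output)
```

View pics/tc.png

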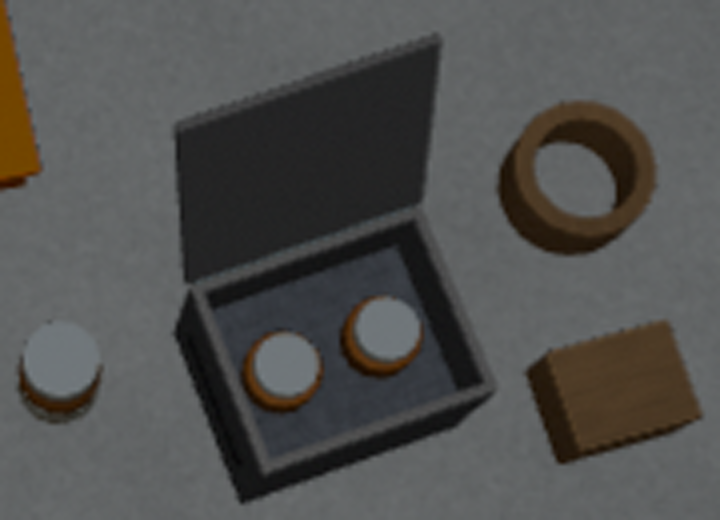

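View pics/sc.png

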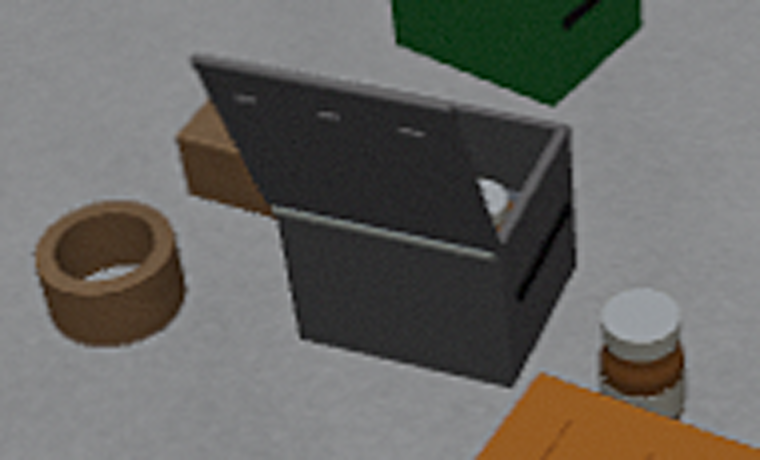

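The crop shows the grey case with its lid open and two white-capped jars inside. The rim corners are at about crop (188,290), (418,207), (495,388) and (262,475). The loose jar, tape and carton stand to its left and right.

```bash
python3 - <<'E'
from h import *
d=arm.get_image("top");s=arm.get_image("side")
f=lambda u:(280+u[0]/4-.4,125+u[1]/4-.4)
C=[onz(d,f(u),110)[:2] for u in [(188,290),(418,207),(495,388),(262,475)]]
for c in C: print(c.round(1))
print([np.linalg.norm(C[i]-C[(i+1)%4]).round(1) for i in range(4)])
cen=np.mean(C,0); ax=(C[0]+C[1]-C[2]-C[3]); yaw=np.arctan2(ax[1],ax[0]); ay=(C[0]+C[3]-C[1]-C[2]); yaw2=np.arctan2(-ay[0],ay[1])
print(cen,yaw,yaw2)
yaw=(yaw+yaw2)/2
x=np.array([np.cos(yaw),np.sin(yaw),0]);y=np.array([-x[1],x[0],0])
# checks: reproject lid hinge/edge
h=np.r_[cen,110.5]+55*x
for a in (1.9,):
  e=h+140*(-np.cos(a)*x+np.sin(a)*np.array([0,0,1]))
  print("edge",e)
  for sg in(1,-1):
    p=proj(d,e+sg*70*y); print("top",(p-[280,125]+.4)*4, "side",(proj(s,e+sg*70*y)-[100,145]+.4)*4)
for xx,yy in((55,68),(55,-68),(-55,68),(-55,-68)):
   p=np.r_[cen,110]+xx*x+yy*y; print("rim side",(proj(s,p)-[100,145]+.4)*4)
g=lambda u:(100+u[0]/4-.4,145+u[1]/4-.4)
print("edge 2view", two(d,f((178,130)),s,g((452,107))), two(d,f((440,40)),s,g((193,62))))
print("jar",onz(d,f((63,358)),75),"tape",onz(d,f((585,168)),45),"carton",[onz(d,f(u),50)[:2].round() for u in((548,352),(668,322),(700,415),(578,462))])
# TCP
print(arm.read_state()["position"])
E
```

```text
[565.5 -14. ]
[ 624.5 -136.6]
[ 526.7 -182.5]
[467.7 -60.6]
[np.float64(136.0), np.float64(108.0), np.float64(135.4), np.float64(108.3)]
[546.0983701  -98.42992952] 0.4420910556195255 0.4497482008590757
edge [636.55487472 -55.18878564 242.98201228]
top [173.08734103 134.49518884] side [460.84144795 102.20314675]
top [439.26005348  41.32013674] side [198.21756154  52.44187962]
rim side [507.35016019 247.7302538 ]
rim side [278.22472589 199.93309886]
rim side [574.93248348 125.44371432]
rim side [358.77632817  84.18462426]
edge 2view (array([609.80971093,   5.50211783, 240.73071385]), np.float64(0.3607122299166311)) (array([ 669.71092018, -119.76886317,  237.97668449]), np.float64(0.3273453539828747))
jar [529.32198689  50.06195241  75.        ] tape [ 678.97324501 -245.3458002    45.        ] carton [array([ 565., -226.]), array([ 589., -294.]), array([ 536., -313.]), array([ 502., -245.])]
[250.05711049 572.57174241 198.25259737]
```

Request:
step_arm:
  series:
    - [0, 0, 0.3, 0, 0, 0]
    - [0, 0, 0.3, 0, 0, 0]
    - [0, 0, 0.3, 0, 0, 0]
    - [0.25, -1, 0.5, 0, 0, -0.25]
    - [0.25, -1, 0.5, 0, 0, -0.25]
    - [0.25, -1, 0.5, 0, 0, -0.25]
    - [0.25, -1, 0.5, 0, 0, -0.25]
    - [0.25, -1, 0.5, 0, 0, -0.25]
    - [0.25, -1, 0.5, 0, 0, -0.25]
    - [0.25, -1, 0.5, 0, 0, -0.25]
    - [0.25, -1, 0.5, 0, 0, -0.25]
    - [0.25, -1, 0.5, 0, 0, -0.25]
  jaw: 1

```text
clock: 1.3
position: [339.1, 213.5, 390.7]
ee_rot: [0.92, -0.391, 0.0, -0.001]
contact_force: [1.6, -0.0, 0.7]
gripper_width: 85.0
```

```bash
python3 - <<'E'
from h import *
s=arm.read_state();print({k:np.round(s[k],3) for k in("clock","joints","position","ee_rot","contact_force")})
E
```

```text
{'clock': np.float64(1.3), 'joints': array([ 0.972, -0.097, -0.101,  0.   , -1.566, -0.205]), 'position': array([339.141, 213.457, 390.722]), 'ee_rot': array([ 0.92 , -0.391,  0.   , -0.001]), 'contact_force': array([ 1.57 , -0.021,  0.688])}
```

Request:
step_arm:
  series:
    - [0.4, -0.55, 0, 0, 0, -0.2]
    - [0.4, -0.55, 0, 0, 0, -0.2]
    - [0.4, -0.55, 0, 0, 0, -0.2]
    - [0.4, -0.55, 0, 0, 0, -0.2]
    - [0.4, -0.55, 0, 0, 0, -0.2]
    - [0.4, -0.55, 0, 0, 0, -0.2]
    - [0.4, -0.55, 0, 0, 0, -0.2]
    - [0.4, -0.55, 0, 0, 0, -0.2]
    - [0.4, -0.55, 0, 0, 0, -0.2]

```text
clock: 2.05
position: [499.7, -5.5, 389.3]
ee_rot: [0.847, -0.532, -0.001, 0.001]
contact_force: [0.7, 1.3, -0.3]
gripper_width: 85.5
```

```bash
python3 - <<'E'
from h import *
s=arm.read_state();print({k:np.round(s[k],3) for k in("clock","joints","position","ee_rot","contact_force")})
E
```

```text
{'clock': np.float64(2.05), 'joints': array([ 0.314,  0.093,  0.085, -0.   , -1.564,  0.135]), 'position': array([499.711,  -5.464, 389.253]), 'ee_rot': array([ 0.847, -0.532, -0.001,  0.001]), 'contact_force': array([ 0.671,  1.293, -0.329])}
```

Request:
step_arm:
  series:
    - [0, 0, 0, 0.2, -0.4, 0]
    - [0, 0, 0, 0.2, -0.4, 0]
    - [0, 0, 0, 0.2, -0.4, 0]
    - [0, 0, 0, 0.2, -0.4, 0]
    - [0, 0, 0, 0.2, -0.4, 0]
    - [0, 0, 0, 0.2, -0.4, 0]
    - [0, 0, 0, 0.2, -0.4, 0]

```text
clock: 2.63
position: [495.6, -4.2, 389.3]
ee_rot: [0.795, -0.498, 0.179, -0.295]
contact_force: [0.7, -0.0, 0.1]
gripper_width: 85.1
```

```bash
python3 - <<'E'
from h import *
s=arm.read_state();print({k:np.round(s[k],3) for k in("clock","joints","position","ee_rot","contact_force")})
E
```

```text
{'clock': np.float64(2.633), 'joints': array([ 0.186, -0.246, -0.315, -0.245, -0.832,  0.368]), 'position': array([495.559,  -4.198, 389.346]), 'ee_rot': array([ 0.795, -0.498,  0.179, -0.295]), 'contact_force': array([ 0.727, -0.004,  0.085])}
```

```bash
cat > kin.py <<'E'
import numpy as np
from scipy.spatial.transform import Rotation as R
from scipy.optimize import least_squares
Q=[([1.41761841,.385556786,.00657,-.000525,-1.19398,-.2586],[249.95,572.3,197.9],[.97886,-.20453,0,.001]),
([.972,-.097,-.101,0,-1.566,-.205],[339.141,213.457,390.722],[.92,-.391,0,-.001]),
([.314,.093,.085,0,-1.564,.135],[499.711,-5.464,389.253],[.847,-.532,-.001,.001]),
([.186,-.246,-.315,-.245,-.832,.368],[495.559,-4.198,389.346],[.795,-.498,.179,-.295])]
def Rt(q,s4=1,s6=-1):
    s=q[1]-q[2]
    # frame: x fwd along forearm, tool z = forearm x
    A=R.from_euler('z',q[0])*R.from_euler('y',s)*R.from_euler('x',s4*q[3])*R.from_euler('y',-q[4])*R.from_euler('x',s6*q[5])
    # tool z = x ; tool y=-radial when down: at down (Ry(pi/2)) x->-z, z->x : y_tool=-z ; x_tool=y×z=-z × x = -y
    M=np.array([[0,0,1],[-1,0,0],[0,-1,0]],float) # columns: x_tool,y_tool,z_tool
    return A*R.from_matrix(M)
def basis(q):
    s=q[1]-q[2]; Z=R.from_euler('z',q[0]).as_matrix(); c,si=np.cos(s),np.sin(s)
    cols=[[1,0,0],[0,1,0],[0,0,1],[np.sin(q[1]),0,np.cos(q[1])],[c,0,-si],[si,0,c]]
    return np.c_[np.array([Z@np.array(v) for v in cols]).T, Rt(q).as_matrix()[:,2]]
if __name__=="__main__":
    for s4 in(1,-1):
      for s6 in(1,-1):
        print(s4,s6,[np.round((Rt(q,s4,s6).inv()*R.from_quat(o)).magnitude(),3) for q,p,o in Q])
    A=np.vstack([basis(q) for q,p,o in Q]);b=np.concatenate([p for q,p,o in Q])
    x,res,rk,sv=np.linalg.lstsq(A,b,rcond=1e-9);print(x.round(1),rk,sv.round(3),np.abs(A@x-b).max())
E
python3 kin.py
```

```text
1 1 [np.float64(0.518), np.float64(0.41), np.float64(0.27), np.float64(0.538)]
1 -1 [np.float64(0.001), np.float64(0.001), np.float64(0.002), np.float64(0.49)]
-1 1 [np.float64(0.517), np.float64(0.41), np.float64(0.27), np.float64(0.736)]
-1 -1 [np.float64(0.0), np.float64(0.001), np.float64(0.002), np.float64(0.001)]
[   4.2 -138.1  -46.4  237.4  422.2  328.9  125.3] 7 [3.946 2.833 2.001 0.49  0.315 0.218 0.097] 66.99215856249378
```

```bash
sed -i 's/def Rt(q,s4=1,s6=-1)/def Rt(q,s4=-1,s6=-1)/' kin.py; python3 kin.py
```

```text
1 1 [np.float64(0.518), np.float64(0.41), np.float64(0.27), np.float64(0.538)]
1 -1 [np.float64(0.001), np.float64(0.001), np.float64(0.002), np.float64(0.49)]
-1 1 [np.float64(0.517), np.float64(0.41), np.float64(0.27), np.float64(0.736)]
-1 -1 [np.float64(0.0), np.float64(0.001), np.float64(0.002), np.float64(0.001)]
[  15.7 -156.4  109.6  500.1  407.9   59.4  283. ] 7 [3.946 2.833 2.001 0.49  0.315 0.218 0.097] 20.820547497922007
```

```bash
cat > k2.py <<'E'
from kin import *
def basis(q):
    s=q[1]-q[2]; Z=R.from_euler('z',q[0]).as_matrix(); c,si=np.cos(s),np.sin(s)
    cols=[[1,0,0],[0,0,1],[np.sin(q[1]),0,np.cos(q[1])],[c,0,-si],[si,0,c]]
    A=R.from_euler('z',q[0])*R.from_euler('y',s)*R.from_euler('x',-q[3]); y=A.as_matrix()[:,1]
    B=(A*R.from_euler('y',-q[4])).as_matrix()
    full=np.c_[np.array([Z@np.array(v) for v in cols]).T, B[:,0], y,B[:,2]]
    return full
names="a h L1 L2 L3 Lt lat4 off"
for drop in ([],[7],[0],[0,7],[4],[0,4]):
    k=[i for i in range(8) if i not in drop]
    A=np.vstack([basis(q)[:,k] for q,p,o in Q]);b=np.concatenate([p for q,p,o in Q])
    x=np.linalg.lstsq(A,b,rcond=None)[0];print(k,x.round(1),np.abs(A@x-b).max().round(2))
E
python3 k2.py
```

```text
[0, 1, 2, 3, 4, 5, 6, 7] [ 7.000e-01  1.597e+02  5.633e+02  4.205e+02  2.100e+00  3.300e+02
 -1.597e+02  5.000e-01] 0.15
[0, 1, 2, 3, 4, 5, 6] [   1.1  159.9  563.9  420.6    1.5  330.2 -159.7] 0.22
[1, 2, 3, 4, 5, 6, 7] [ 159.6  563.1  421.     2.3  329.9 -159.7    0.7] 0.16
[1, 2, 3, 4, 5, 6] [ 159.9  563.8  421.7    1.8  330.2 -159.7] 0.23
[0, 1, 2, 3, 5, 6, 7] [ 9.000e-01  1.608e+02  5.649e+02  4.205e+02  3.306e+02 -1.597e+02
  4.000e-01] 0.29
[1, 2, 3, 5, 6, 7] [ 160.9  564.9  421.2  330.6 -159.7    0.6] 0.3
```

```bash
cat > plan.py <<'E'
from kin import *
from k2 import basis
yaw=.446; cen=np.array([546.1,-98.4]); cx=np.array([np.cos(yaw),np.sin(yaw),0]); cy=np.array([-cx[1],cx[0],0]);zz=np.array([0,0,1.])
H=np.r_[cen,110.5]+55*cx
def e(a): return -np.cos(a)*cx+np.sin(a)*zz
def m(a): return np.sin(a)*cx+np.cos(a)*zz
def frame(p,az):
    d=np.array([np.cos(az),np.sin(az),0]);z=np.cos(p)*d-np.sin(p)*zz;n=np.sin(p)*d+np.cos(p)*zz
    y=-n; return np.c_[np.cross(y,z),y,z],n,z
def up(a,p,w,ins,dl=6,az=yaw,gap=0):   # upper finger against upper-face edge
    M,n,z=frame(p,az); return H+140*e(a)+6*m(a)-(w/2-gap)*n+(dl+ins)*z, M
def low(a,p,w,ins,dl=6,az=yaw):
    M,n,z=frame(p,az); return H+140*e(a)+w/2*n+(dl+ins)*z, M
X=np.array([1.1,159.9,563.9,420.6,1.5,330.2,-159.7])
def fk(q): return basis(q)[:,:7]@X, Rt(q).as_matrix()
lo=np.array([-3.14,-1.21,-1.07,-3.16,-2.99,-3.1]);hi=np.array([3.14,2.06,1.41,2.05,-.16,3.1])
def ik(P,M,q0=(.186,-.246,-.315,-.245,-.832,.368)):
    f=lambda q:np.r_[(fk(q)[0]-P)/100,(fk(q)[1]-M).ravel()]
    r=least_squares(f,np.clip(q0,lo+1e-3,hi-1e-3),bounds=(lo,hi));return r.x,np.sqrt(2*r.cost)
def cmd(P,M,S):
    t=R.from_matrix(M@R.from_quat(S["ee_rot"]).as_matrix().T).as_rotvec()/(np.pi/2)
    return np.r_[(P-np.array(S["position"]))/400,t].round(3).tolist()
E
sed -i 's/^for drop/if __name__=="__main__":\n  for drop/; s/^    k=\[/      k=[/; s/^    A=np.vstack/      A=np.vstack/; s/^    x=np.lin/      x=np.lin/' k2.py
python3 - <<'E'
from plan import *
for az in (.446,.2,0):
  q=(.186,-.246,-.315,-.245,-.832,.368)
  for nm,f,a,p in(("u",up,1.9,1.35),("u",up,1.5,.95),("u",up,1.4,.87),("l",low,1.05,.87),("l",low,.5,.87),("l",low,0,.87),("l",low,0,.7),("l",low,-.1,.87)):
    P,M=f(a,p,51,18,az=az);q,c=ik(P,M,q);print(az,nm,a,p,P.round(),q.round(2),round(c,4))
E
```

```text
0.446 u 1.9 1.35 [624. -61. 212.] [ 0.12  0.28 -0.1  -0.08 -0.98  0.36] 0.0
0.446 u 1.5 0.95 [586. -79. 216.] [-0.05  0.11 -0.3  -0.47 -0.65  0.8 ] 0.0
0.446 u 1.4 0.87 [576. -84. 215.] [-0.12  0.09 -0.32 -0.62 -0.63  0.98] 0.0
0.446 l 1.05 0.87 [564. -90. 230.] [-0.13  0.06 -0.32 -0.61 -0.67  0.96] 0.0
0.446 l 0.5 0.87 [ 516. -113.  176.] [-0.25  0.08 -0.41 -0.76 -0.65  1.22] 0.0
0.446 l 0 0.87 [ 501. -120.  109.] [-0.34  0.18 -0.46 -0.93 -0.61  1.49] 0.0
0.446 l 0 0.7 [ 501. -120.  115.] [-0.55  0.22 -0.47 -1.23 -0.75  1.9 ] 0.0
0.446 l -0.1 0.87 [ 502. -120.   95.] [-0.36  0.21 -0.47 -0.97 -0.6   1.55] 0.0
0.2 u 1.9 1.35 [622. -57. 212.] [ 0.16  0.26 -0.15 -0.01 -0.93  0.04] 0.0
0.2 u 1.5 0.95 [586. -78. 216.] [ 0.11  0.06 -0.49 -0.14 -0.4   0.2 ] 0.0
0.2 u 1.4 0.87 [576. -83. 215.] [ 0.08  0.03 -0.53 -0.25 -0.32  0.33] 0.0
0.2 l 1.05 0.87 [567. -98. 230.] [ 0.04  0.01 -0.5  -0.28 -0.38  0.39] 0.0
0.2 l 0.5 0.87 [ 519. -121.  176.] [-0.08  0.02 -0.55 -0.53 -0.36  0.72] 0.0
0.2 l 0 0.87 [ 504. -128.  109.] [-0.21  0.13 -0.55 -0.86 -0.35  1.16] 0.0
0.2 l 0 0.7 [ 504. -128.  115.] [-0.49  0.16 -0.55 -1.35 -0.53  1.81] 0.0
0.2 l -0.1 0.87 [ 504. -128.   95.] [-0.24  0.16 -0.55 -0.94 -0.35  1.25] 0.0
0 u 1.9 1.35 [622. -53. 212.] [ 0.2   0.26 -0.19  0.05 -0.91 -0.23] 0.0
0 u 1.5 0.95 [585. -76. 216.] [ 0.17  0.03 -0.74  0.49 -0.21 -0.62] 0.0
0 u 1.4 0.87 [576. -82. 215.] [ 0.15  0.01 -0.75  0.38 -0.16 -0.49] 0.0752
0 l 1.05 0.87 [ 568. -105.  230.] [ 0.11 -0.02 -0.75  0.38 -0.16 -0.46] 0.0267
0 l 0.5 0.87 [ 520. -128.  176.] [ 0.05  0.   -0.73 -0.12 -0.16  0.08] 0.0721
0 l 0 0.87 [ 504. -135.  109.] [-0.1   0.11 -0.63 -0.74 -0.16  0.81] 0.0595
0 l 0 0.7 [ 504. -135.  115.] [-0.43  0.12 -0.59 -1.45 -0.32  1.73] 0.0
0 l -0.1 0.87 [ 505. -135.   95.] [-0.14  0.14 -0.61 -0.85 -0.16  0.94] 0.0497
```

```bash
python3 - <<'E'
from plan import *
from bench import arm
S=arm.read_state()
P,M=up(1.9,1.35,51,-50,gap=15);print(P.round(1),cmd(P,M,S))
E
```

```text
[623.7 -61.3 281.7] [0.32, -0.143, -0.269, -0.14, 0.275, -0.004]
```

Request:
step_arm:
  series:
    - [0.32, -0.14, 0, -0.14, 0.275, -0.005]
    - [0.32, -0.14, 0, -0.14, 0.275, -0.005]
    - [0.32, -0.14, 0, -0.14, 0.275, -0.005]
    - [0.32, -0.14, -0.2, -0.14, 0.275, -0.005]
    - [0.32, -0.14, -0.27, -0.14, 0.275, -0.005]
    - [0.32, -0.14, -0.27, -0.14, 0.275, -0.005]
    - [0.32, -0.14, -0.27, -0.14, 0.275, -0.005]
    - [0.32, -0.14, -0.27, -0.14, 0.275, -0.005]
    - [0.32, -0.14, -0.27, -0.14, 0.275, -0.005]
  jaw: 0.2

```text
clock: 3.38
position: [628.8, -60.0, 285.4]
ee_rot: [0.841, -0.529, 0.061, -0.092]
contact_force: [-0.5, -0.4, 1.2]
gripper_width: 51.2
```

```bash
python3 - <<'E'
from plan import *
from h import *
S=arm.read_state();print(S["clock"],S["position"],S["gripper_width"],S["contact_force"])
w=arm.get_image("wrist");cv2.imwrite("pics/w1.png",w["image"][:,:,::-1])
d=arm.get_image("side");crop(d,100,290,85,235,4,"pics/s1.png")
for nm,pt in(("UL",H+140*e(1.9)+6*m(1.9)+70*cy),("UR",H+140*e(1.9)+6*m(1.9)-70*cy),("EL",H+140*e(1.9)+70*cy),("ER",H+140*e(1.9)-70*cy)): print(nm,proj(w,pt).round(),(proj(d,pt)-[100,85])*4)
E
```

```text
3.3833 [628.75516136 -60.01267548 285.37847751] 51.178977484148604 [-0.47032269 -0.3541852   1.15557185]
UL [271. 319.] [455.16816967 350.9079564 ]
UR [270. 118.] [191.96692858 300.6450716 ]
EL [278. 322.] [459.30169326 340.62676598]
ER [278. 118.] [196.66061947 290.87667929]
```

View pics/w1.png

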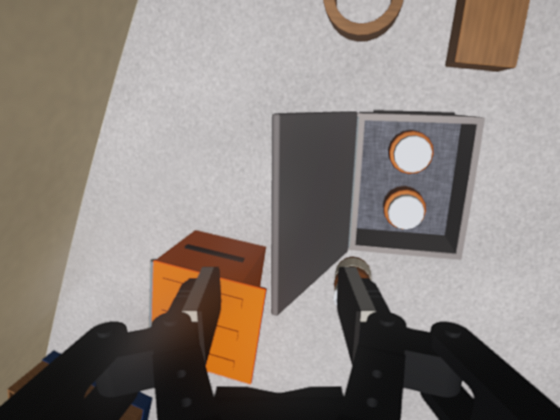

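View pics/s1.png

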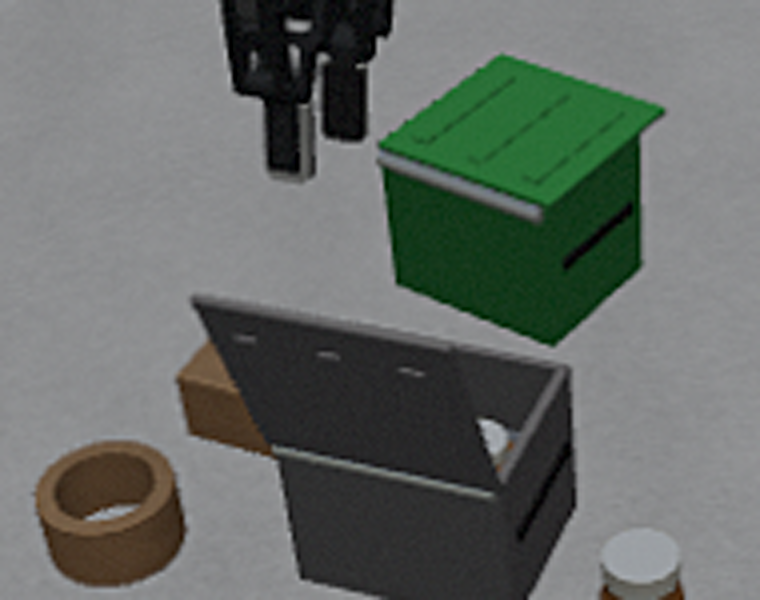

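The wrist view shows the lid's free edge as a line at x≈276, from (275,113) to (276,313). It lies between the fingertips at (205,270) and (345,270), and the model predicted 271 to 278. I'll descend to straddle the edge.

```bash
python3 - <<'E'
from plan import *
from bench import arm
S=arm.read_state();print(S["position"])
P,M=up(1.9,1.35,51,18,gap=15);print(P.round(1),cmd(P,M,S))
E
```

```text
[628.54893688 -60.14633873 286.15347934]
[637.2 -54.9 215.3] [0.022, 0.013, -0.177, 0.003, 0.003, -0.0]
```

Request:
step_arm:
  series:
    - [0.007, 0.004, -0.06, 0, 0, 0]
    - [0.015, 0.008, -0.12, 0, 0, 0]
    - [0.022, 0.012, -0.178, 0, 0, 0]
    - [0.022, 0.012, -0.178, 0, 0, 0]
    - [0.022, 0.012, -0.178, 0, 0, 0]

```text
clock: 3.9
position: [636.4, -55.7, 212.3]
ee_rot: [0.841, -0.53, 0.06, -0.091]
contact_force: [0.1, -0.4, 0.2]
gripper_width: 51.5
```

```bash
python3 - <<'E'
from plan import *
from h import *
S=arm.read_state();print(S["clock"],S["position"],S["gripper_width"],S["contact_force"])
w=arm.get_image("wrist");cv2.imwrite("pics/w2.png",w["image"][:,:,::-1])
d=arm.get_image("side");crop(d,100,290,85,235,4,"pics/s2.png")
A=np.linspace(1.9,1.5,10)
S=arm.read_state()
for i,a in enumerate(A[1:]):
    g=max(0,15-15*(i+1)/3); P,M=up(a,a-.55,51,18,gap=g);print(a.round(3),cmd(P,M,S))
E
```

```text
3.9 [636.41431448 -55.72068097 212.33474506] 51.525147698297616 [ 0.09962291 -0.36221229  0.21996781]
1.856 [-0.023, -0.008, 0.004, 0.015, -0.023, 0.0]
1.811 [-0.044, -0.018, 0.004, 0.027, -0.049, 0.0]
1.767 [-0.065, -0.028, 0.003, 0.039, -0.074, 0.0]
1.722 [-0.076, -0.033, 0.004, 0.051, -0.1, 0.0]
1.678 [-0.086, -0.038, 0.005, 0.064, -0.125, 0.0]
1.633 [-0.097, -0.044, 0.006, 0.076, -0.151, 0.0]
1.589 [-0.108, -0.049, 0.006, 0.088, -0.176, 0.0]
1.544 [-0.118, -0.054, 0.006, 0.1, -0.202, 0.001]
1.5 [-0.129, -0.059, 0.005, 0.112, -0.227, 0.001]
```

View pics/s2.png

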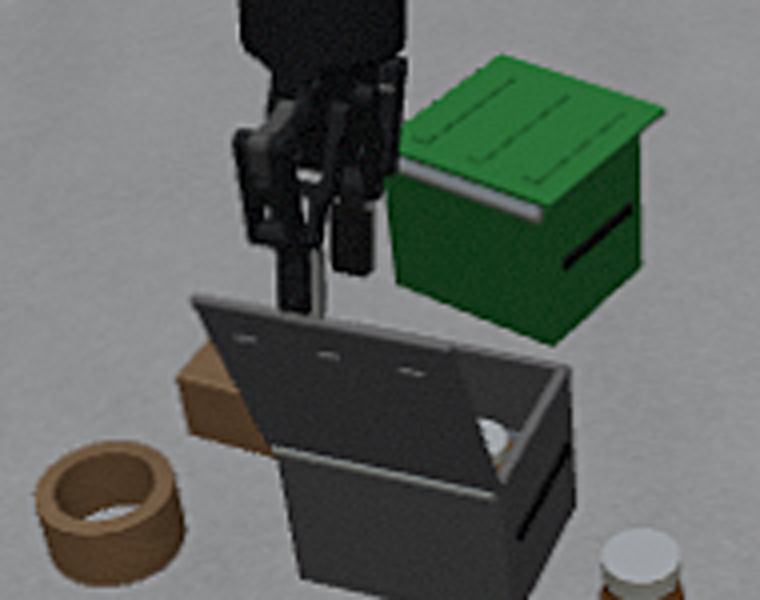

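View pics/w2.png

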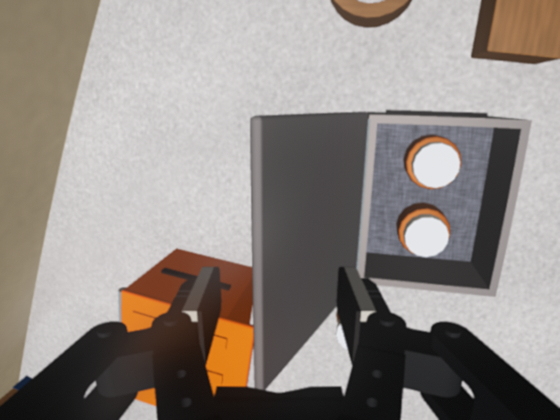

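```bash
python3 - <<'E'
from plan import *
from h import *
S=arm.read_state();P=np.array(S["position"]);M=R.from_quat(S["ee_rot"]).as_matrix()
w=arm.get_image("wrist");d=arm.get_image("side")
for dl in(0,6,13):
  for sg in(1,-1):
    t=P-dl*M[:,2]-sg*25.5*M[:,1]; print(dl,sg,t.round(),proj(w,t).round(),((proj(d,t)-[100,85])*4).round(), "case",((t-H)@cx).round(),t[2].round())
U=H+140*e(1.9);print(((U-H)@cx),U, proj(w,U+(P-U)@cy*cy),(proj(d,U)-[100,85])*4, (P-U)@cy)
E
```

```text
0 1 [660. -45. 220.] [229. 254.] [307. 384.] case 71.0 220.0
0 -1 [615. -67. 209.] [325. 254.] [352. 341.] case 21.0 209.0
6 1 [659. -46. 226.] [228. 259.] [307. 373.] case 69.0 226.0
6 -1 [614. -67. 215.] [327. 259.] [351. 331.] case 20.0 215.0
13 1 [657. -46. 233.] [226. 265.] [306. 360.] case 68.0 233.0
13 -1 [613. -68. 221.] [328. 265.] [351. 318.] case 18.0 221.0
45.26053936089047 [636.55302897 -55.15158611 242.98201228] [264.82680992 279.06604383] [325.28472921 315.16376411] -1.0249250155986407
```

```bash
python3 - <<'E'
from plan import *
from h import *
w=arm.get_image("wrist");crop(w,150,400,240,420,3,"pics/w3.png")
d=arm.get_image("side");crop(d,140,210,130,180,10,"pics/s3.png")
t=arm.get_image("top");crop(t,300,420,100,220,5,"pics/t3.png")
S=arm.read_state();P=np.array(S["position"]);M=R.from_quat(S["ee_rot"]).as_matrix()
for dl in(0,6,13,40):
  for sg in(1,-1):
    q=P-dl*M[:,2]-sg*25.5*M[:,1]; print(dl,sg,((proj(w,q)-[150,240])*3).round(),((proj(d,q)-[140,130])*10).round(),((proj(t,q)-[300,100])*5).round())
print(w["world_from_camera"],P)
E
```

```text
0 1 [245.  41.] [373. 515.] [250. 200.]
0 -1 [530.  42.] [484. 409.] [293. 319.]
6 1 [241.  55.] [372. 487.] [254. 197.]
6 -1 [534.  56.] [483. 382.] [297. 317.]
13 1 [235.  73.] [371. 455.] [257. 194.]
13 -1 [539.  73.] [483. 351.] [301. 315.]
40 1 [210. 154.] [367. 328.] [272. 183.]
40 -1 [565. 154.] [481. 228.] [317. 307.]
[[-8.79647377e-01  4.71771251e-01 -6.04349075e-02  6.35536169e+02]
 [-4.22537372e-01 -8.33463657e-01 -3.56090581e-01 -1.41603747e+02]
 [-2.18363598e-01 -2.87698139e-01  9.32495105e-01  3.84519611e+02]
 [ 0.00000000e+00  0.00000000e+00  0.00000000e+00  1.00000000e+00]] [636.66227024 -55.6904817  212.32524955]
```

View pics/w3.png

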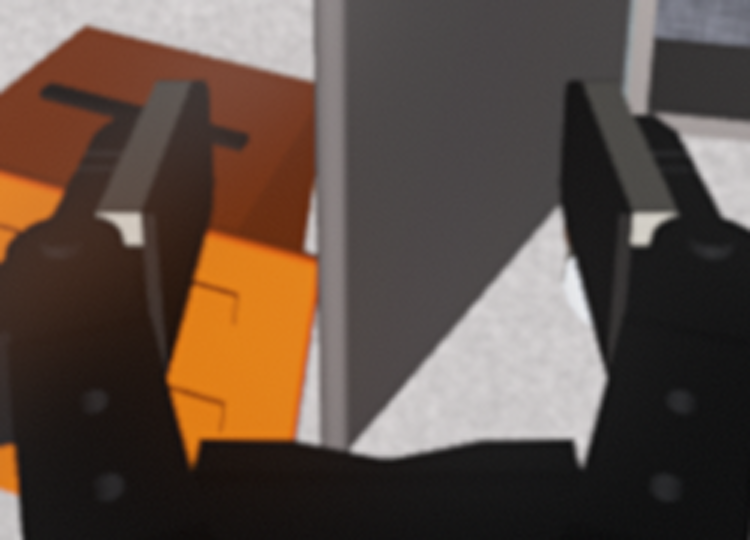

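View pics/s3.png

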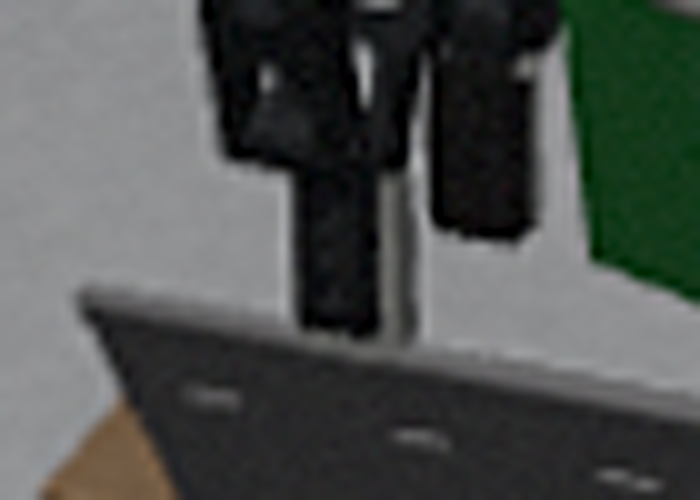

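View pics/t3.png

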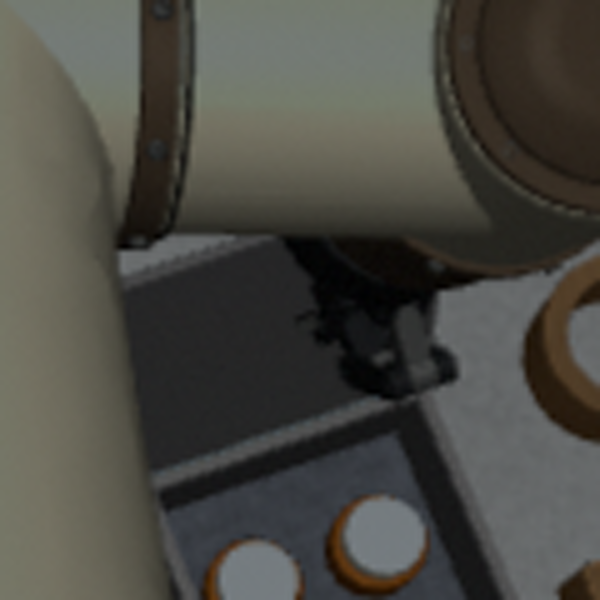

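Side and wrist views agree that the visible fingertips are about 38 mm behind the reported TCP: the tips are at side crop (367,335) and the front finger ends at (485,240). The fingers are therefore still just above the edge, so I use the seen tips and descend further.

```bash
python3 - <<'E'
from plan import *
from bench import arm
S=arm.read_state();print(S["position"])
P,M=up(1.9,1.35,51,18,dl=38,gap=20);print(P.round(1),cmd(P,M,S))
q=None
for f,a,p in((up,1.9,1.35),(up,1.4,.87),(low,1.,.87),(low,.4,.87),(low,-.1,.87)):
  P,M=f(a,p,51,14,dl=38);print(P.round(),[np.round(v,3) for v in ik(P,M)])
E
```

```text
[636.66227024 -55.6904817  212.32524955]
[647.9 -49.7 185.2] [0.028, 0.015, -0.068, 0.002, 0.001, 0.0]
[630. -59. 185.] [array([ 0.125,  0.31 , -0.129, -0.087, -0.924,  0.367]), np.float64(0.0)]
[592. -76. 193.] [array([-0.101,  0.142, -0.319, -0.652, -0.586,  1.002]), np.float64(0.0)]
[575. -84. 205.] [array([-0.124,  0.106, -0.33 , -0.644, -0.618,  1.004]), np.float64(0.0)]
[ 527. -107.  142.] [array([-0.256,  0.144, -0.422, -0.83 , -0.6  ,  1.308]), np.float64(0.0)]
[ 518. -112.   73.] [array([-0.343,  0.263, -0.456, -1.028, -0.563,  1.607]), np.float64(0.0)]
```

Request:
step_arm:
  series:
    - [0.01, 0.005, -0.02, 0, 0, 0]
    - [0.02, 0.01, -0.04, 0, 0, 0]
    - [0.028, 0.015, -0.065, 0, 0, 0]
    - [0.028, 0.015, -0.065, 0, 0, 0]
    - [0.028, 0.015, -0.065, 0, 0, 0]

```text
clock: 4.67
position: [646.9, -49.5, 182.9]
ee_rot: [0.841, -0.53, 0.058, -0.09]
contact_force: [0.0, -0.1, 0.5]
gripper_width: 51.0
```

```bash
python3 - <<'E'
from plan import *
from h import *
S=arm.read_state();print(S["clock"],S["position"],S["gripper_width"],S["contact_force"])
d=arm.get_image("side");crop(d,120,220,120,195,8,"pics/s4.png")
w=arm.get_image("wrist");crop(w,150,400,240,420,3,"pics/w4.png")
A=np.linspace(1.9,1.5,10)
for i,a in enumerate(A[1:]):
    g=max(0,15-15*(i+1)/3); P,M=up(a,a-.55,51,18,dl=38,gap=g);print(a.round(3),cmd(P,M,S))
E
```

```text
4.6667 [646.89575921 -49.46366626 182.92398632] 51.04231701259592 [ 0.01829297 -0.10337634  0.51384094]
1.856 [-0.027, -0.015, 0.005, 0.015, -0.029, 0.0]
1.811 [-0.045, -0.023, 0.006, 0.027, -0.054, 0.0]
1.767 [-0.063, -0.032, 0.006, 0.039, -0.08, 0.0]
1.722 [-0.071, -0.036, 0.009, 0.051, -0.105, 0.0]
1.678 [-0.079, -0.039, 0.012, 0.064, -0.131, 0.0]
1.633 [-0.086, -0.043, 0.014, 0.076, -0.156, 0.0]
1.589 [-0.094, -0.047, 0.016, 0.088, -0.182, 0.0]
1.544 [-0.102, -0.051, 0.017, 0.1, -0.207, 0.0]
1.5 [-0.11, -0.054, 0.018, 0.112, -0.233, 0.0]
```

View pics/s4.png

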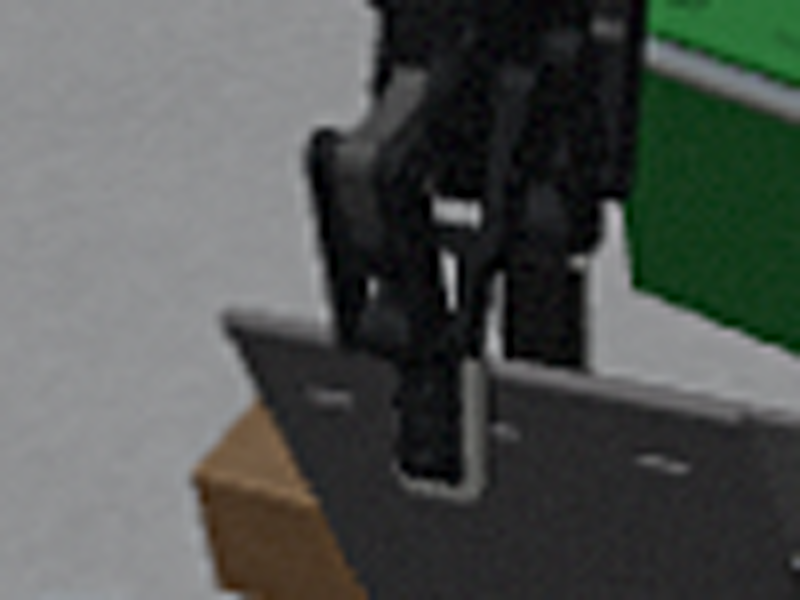

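View pics/w4.png

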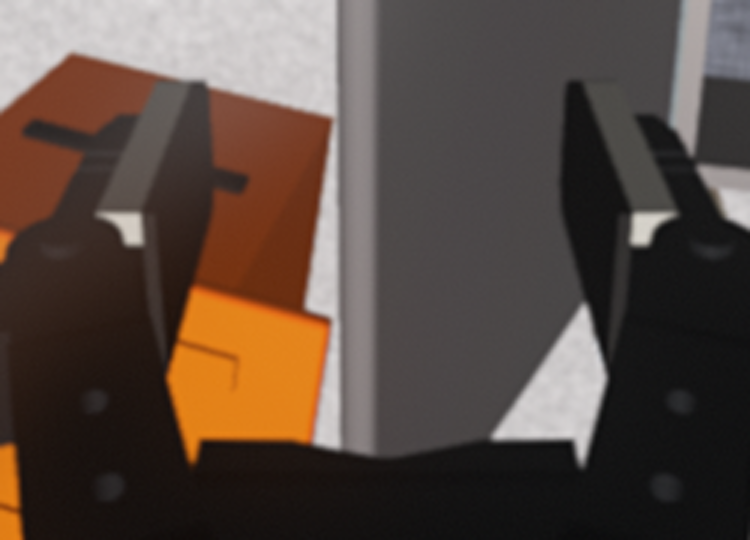

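```bash
python3 - <<'E'
from plan import *
from h import *
d=arm.get_image("side");w=arm.get_image("wrist")
S=arm.read_state();P=np.array(S["position"]);M=R.from_quat(S["ee_rot"]).as_matrix()
for dl in(0,10,20,30,40):
    print(dl,[((proj(d,P-dl*M[:,2]-25.5*M[:,1]+k*11*M[:,0])-[120,120])*8).round() for k in (-1,0,1)],[((proj(w,P-dl*M[:,2]-25.5*M[:,1]+k*11*M[:,0])-[150,240])*3).round() for k in(-1,0,1)])
print(((P-H)@cx),((P-H)@cy),S["clock"])
E
```

```text
0 [array([494., 618.]), array([453., 610.]), array([413., 601.])] [array([240.,  99.]), array([238.,  43.]), array([235., -15.])]
10 [array([493., 583.]), array([452., 574.]), array([411., 565.])] [array([233., 126.]), array([230.,  68.]), array([227.,   7.])]
20 [array([492., 546.]), array([451., 538.]), array([410., 529.])] [array([225., 155.]), array([222.,  94.]), array([218.,  31.])]
30 [array([491., 509.]), array([450., 501.]), array([408., 493.])] [array([216., 188.]), array([212., 124.]), array([209.,  58.])]
40 [array([490., 472.]), array([448., 464.]), array([407., 456.])] [array([206., 224.]), array([202., 158.]), array([197.,  88.])]
57.67207538488775 0.18094526890188403 4.8667
```

The side view shows the back finger in front of the lid's rear face, with its tip at crop (435,490), about 22 mm below the edge. The front finger is hidden behind the lid. The edge is straddled, so I push next.

Request:
step_arm:
  series:
    - [-0.014, -0.007, 0.003, 0.008, -0.015, 0]
    - [-0.027, -0.014, 0.005, 0.015, -0.029, 0]
    - [-0.036, -0.019, 0.005, 0.021, -0.042, 0]
    - [-0.045, -0.023, 0.006, 0.027, -0.054, 0]
    - [-0.054, -0.028, 0.006, 0.033, -0.067, 0]
    - [-0.063, -0.032, 0.006, 0.039, -0.08, 0]
    - [-0.071, -0.036, 0.009, 0.051, -0.105, 0]
    - [-0.079, -0.039, 0.012, 0.064, -0.131, 0]
    - [-0.086, -0.043, 0.014, 0.076, -0.156, 0]
    - [-0.086, -0.043, 0.014, 0.076, -0.156, 0]

```text
clock: 5.7
position: [610.8, -67.5, 190.1]
ee_rot: [0.82, -0.519, 0.129, -0.206]
contact_force: [-0.6, -0.4, -0.5]
gripper_width: 51.2
```

```bash
python3 - <<'E'
from plan import *
from h import *
S=arm.read_state();print(S["clock"],S["position"],S["gripper_width"],S["contact_force"])
d=arm.get_image("side");crop(d,100,270,110,230,4.5,"pics/s5.png")
for a in(1.9,1.75,1.7,1.65,1.6): print(a,[((proj(d,H+140*e(a)+6*m(a)+k*70*cy)-[100,110])*4.5).round() for k in(1,-1)])
for a in (1.6,1.55,1.5,1.45,1.4,1.36):
    P,M=up(a,max(.87,a-.55),51,18,dl=36);print(a,cmd(P,M,S))
E
```

```text
5.7 [610.81772473 -67.51550333 190.09742492] 51.23329968236464 [-0.63184925 -0.39755859 -0.45856624]
1.9 [array([512., 282.]), array([216., 226.])]
1.75 [array([529., 243.]), array([235., 188.])]
1.7 [array([534., 231.]), array([241., 177.])]
1.65 [array([540., 220.]), array([248., 167.])]
1.6 [array([546., 209.]), array([255., 157.])]
1.6 [-0.004, -0.002, 0.002, 0.008, -0.018, 0.002]
1.55 [-0.013, -0.006, 0.003, 0.021, -0.046, 0.002]
1.5 [-0.023, -0.011, 0.004, 0.035, -0.075, 0.002]
1.45 [-0.032, -0.015, 0.005, 0.049, -0.104, 0.002]
1.4 [-0.044, -0.021, 0.004, 0.057, -0.121, 0.002]
1.36 [-0.056, -0.027, 0.002, 0.057, -0.121, 0.002]
```

View pics/s5.png

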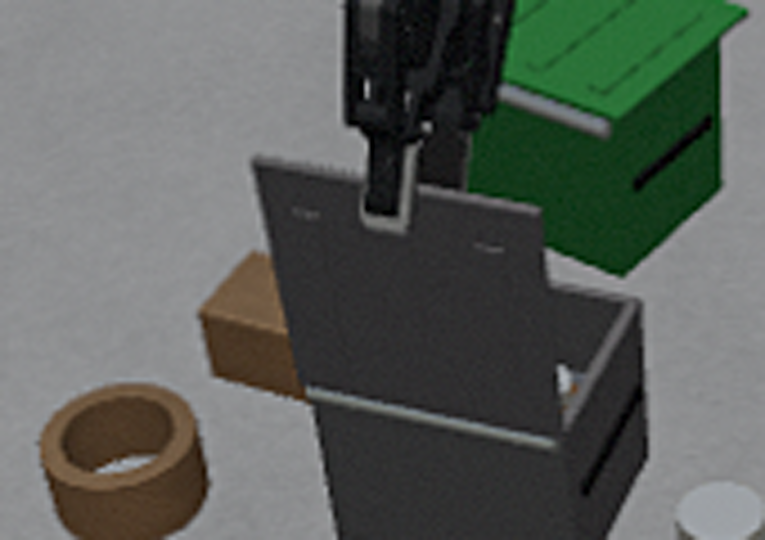

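The lid is at about 1.60 rad: its top corners at (255,157) and (543,209) match the model. I'll push it over and let it settle onto the front finger.

Request:
step_arm:
  series:
    - [-0.004, -0.002, 0.002, 0.008, -0.018, 0]
    - [-0.013, -0.006, 0.003, 0.021, -0.046, 0]
    - [-0.023, -0.011, 0.004, 0.035, -0.075, 0]
    - [-0.032, -0.015, 0.005, 0.049, -0.104, 0]
    - [-0.044, -0.021, 0.004, 0.057, -0.121, 0]
    - [-0.056, -0.027, 0.002, 0.057, -0.121, 0]
    - [-0.056, -0.027, 0.002, 0.057, -0.121, 0]
    - [-0.056, -0.027, 0.002, 0.057, -0.121, 0]
    - [-0.056, -0.027, 0.002, 0.057, -0.121, 0]

```text
clock: 6.5
position: [591.0, -77.4, 191.2]
ee_rot: [0.795, -0.501, 0.184, -0.289]
contact_force: [-0.6, 0.6, -0.1]
gripper_width: 51.0
```

```bash
python3 - <<'E'
from plan import *
from h import *
S=arm.read_state();print(S["clock"],S["position"],S["gripper_width"],S["contact_force"])
d=arm.get_image("side");crop(d,100,270,110,230,4.5,"pics/s6.png")
for a in(1.5,1.4,1.3,1.2,1.1,1): print(a,[((proj(d,H+140*e(a)+6*m(a)+k*70*cy)-[100,110])*4.5).round() for k in(1,-1)])
P=np.array(S["position"]);M=R.from_quat(S["ee_rot"]).as_matrix();print("pitch",np.arcsin(-M[2,2]))
for a in np.arange(1.5,.6,-.1):
    E=H+140*e(a);U=E+6*m(a);n=-M[:,1];print(round(a,2),"lower gap",((E-P)@n+25.5).round(1),"upper gap",(25.5-(U-P)@n).round(1),"t",((P-E)@M[:,2]).round(1))
E
```

```text
6.5 [591.01676153 -77.35335078 191.21942475] 50.98429243795816 [-0.5799078   0.56258724 -0.0867272 ]
1.5 [array([557., 191.]), array([269., 139.])]
1.4 [array([569., 175.]), array([283., 124.])]
1.3 [array([580., 162.]), array([297., 113.])]
1.2 [array([591., 153.]), array([311., 104.])]
1.1 [array([602., 146.]), array([324.,  98.])]
1 [array([611., 143.]), array([337.,  96.])]
pitch 0.8711520210162912
1.5 lower gap 60.0 upper gap -13.9 t 48.0
1.4 lower gap 48.3 upper gap -2.5 t 55.6
1.3 lower gap 35.9 upper gap 9.7 t 62.1
1.2 lower gap 22.9 upper gap 22.5 t 67.3
1.1 lower gap 9.4 upper gap 35.7 t 71.1
1.0 lower gap -4.4 upper gap 49.4 t 73.6
0.9 lower gap -18.3 upper gap 63.3 t 74.7
0.8 lower gap -32.3 upper gap 77.3 t 74.4
0.7 lower gap -46.2 upper gap 91.3 t 72.7
```

View pics/s6.png

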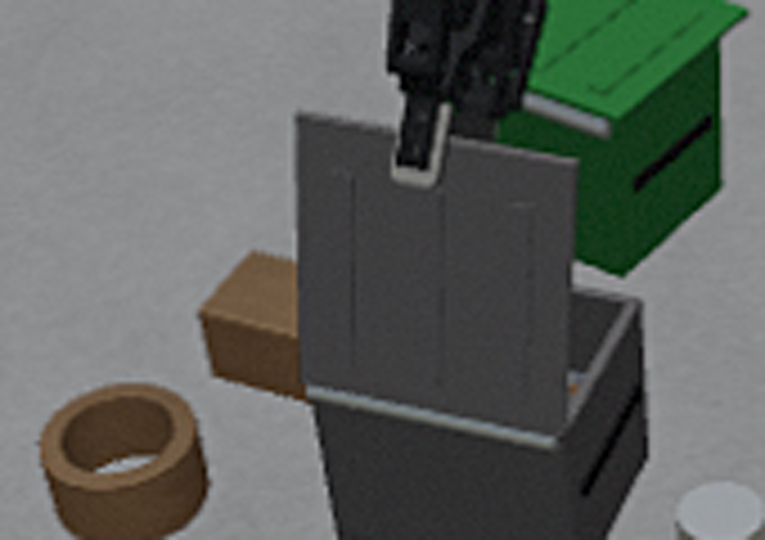

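The lid's corners are at (297,113) and (577,157), so it is at about 1.30 rad and falling. I hold still to let it land on the front finger, at a predicted 1.05 rad.

Request:
step_arm:
  series:
    - [0, 0, 0, 0, 0, 0]
    - [0, 0, 0, 0, 0, 0]
    - [0, 0, 0, 0, 0, 0]
    - [0, 0, 0, 0, 0, 0]
    - [0, 0, 0, 0, 0, 0]
    - [0, 0, 0, 0, 0, 0]
    - [0, 0, 0, 0, 0, 0]

```text
clock: 7.13
position: [590.4, -77.6, 191.1]
ee_rot: [0.795, -0.501, 0.184, -0.29]
contact_force: [0.4, -0.7, -1.0]
gripper_width: 51.5
```

```bash
python3 - <<'E'
from plan import *
from h import *
S=arm.read_state();print(S["clock"],S["position"],S["gripper_width"],S["contact_force"])
d=arm.get_image("side");crop(d,100,270,110,230,4.5,"pics/s7.png")
for a in(1.2,1.1,1,.9): print(a,[((proj(d,H+140*e(a)+6*m(a)+k*70*cy)-[100,110])*4.5).round() for k in(1,-1)])
for i,a in enumerate(np.arange(1.02,.3,-.06)):
    P,M=low(a,.87,51,36-1.5*i,dl=36);print(i,round(a,2),P.round(),cmd(P,M,S))
E
```

```text
7.1333 [590.42640931 -77.63057434 191.09558486] 51.500016575541686 [ 0.39670171 -0.68160033 -1.01773305]
1.2 [array([591., 153.]), array([311., 104.])]
1.1 [array([602., 146.]), array([324.,  98.])]
1 [array([611., 143.]), array([337.,  96.])]
0.9 [array([621., 143.]), array([350.,  96.])]
0 1.02 [589. -78. 191.] [-0.003, -0.001, 0.0, 0.001, 0.0, 0.001]
1 0.96 [582. -81. 188.] [-0.021, -0.009, -0.008, 0.001, 0.0, 0.001]
2 0.9 [575. -85. 184.] [-0.039, -0.017, -0.018, 0.001, 0.0, 0.001]
3 0.84 [568. -88. 180.] [-0.055, -0.025, -0.029, 0.001, 0.0, 0.001]
4 0.78 [562. -91. 175.] [-0.071, -0.033, -0.04, 0.001, 0.0, 0.001]
5 0.72 [556. -94. 170.] [-0.086, -0.04, -0.053, 0.001, 0.0, 0.001]
6 0.66 [550. -96. 165.] [-0.101, -0.047, -0.066, 0.001, 0.0, 0.001]
7 0.6 [545. -99. 159.] [-0.114, -0.053, -0.08, 0.001, 0.0, 0.001]
8 0.54 [ 540. -101.  153.] [-0.126, -0.059, -0.095, 0.001, 0.0, 0.001]
9 0.48 [ 535. -104.  147.] [-0.138, -0.065, -0.111, 0.001, 0.0, 0.001]
10 0.42 [ 531. -106.  140.] [-0.148, -0.07, -0.127, 0.001, 0.0, 0.001]
11 0.36 [ 527. -107.  134.] [-0.158, -0.074, -0.143, 0.001, 0.0, 0.001]
```

View pics/s7.png

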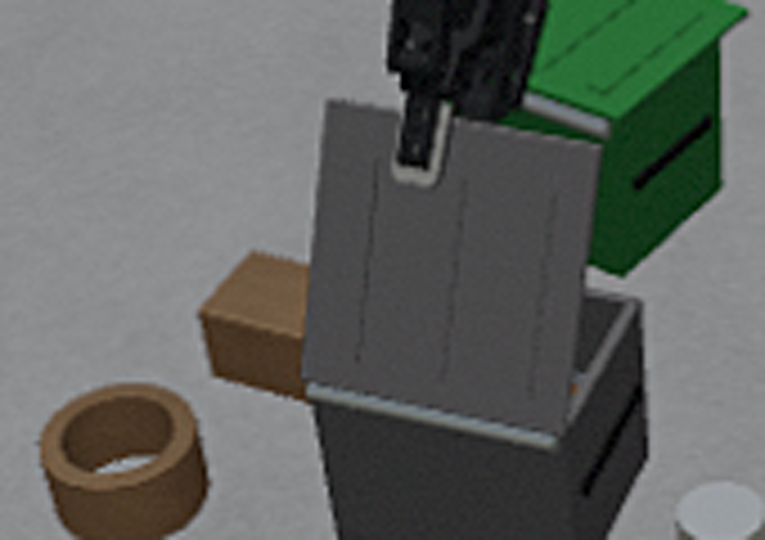

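The corners at (328,100) and (601,147) give about 1.08 rad, with roughly 1 N down on the tool, so the lid has landed. I lower at about 0.36 rad/s.

Request:
step_arm:
  series:
    - [-0.003, -0.001, 0, 0, 0, 0]
    - [-0.012, -0.005, -0.004, 0, 0, 0]
    - [-0.021, -0.009, -0.008, 0, 0, 0]
    - [-0.03, -0.013, -0.013, 0, 0, 0]
    - [-0.039, -0.017, -0.018, 0, 0, 0]
    - [-0.047, -0.021, -0.023, 0, 0, 0]
    - [-0.055, -0.025, -0.029, 0, 0, 0]
    - [-0.063, -0.029, -0.034, 0, 0, 0]
    - [-0.071, -0.033, -0.04, 0, 0, 0]
    - [-0.079, -0.037, -0.046, 0, 0, 0]
    - [-0.086, -0.04, -0.053, 0, 0, 0]
    - [-0.086, -0.04, -0.053, 0, 0, 0]

```text
clock: 8.18
position: [555.4, -93.9, 169.2]
ee_rot: [0.794, -0.501, 0.183, -0.29]
contact_force: [-1.1, -0.4, -1.5]
gripper_width: 51.6
```

```bash
python3 - <<'E'
from plan import *
from h import *
S=arm.read_state();print(S["clock"],S["position"],S["gripper_width"],S["contact_force"])
d=arm.get_image("side");crop(d,100,270,110,230,4.5,"pics/s8.png")
for a in(1,.9,.8,.7,.6): print(a,[((proj(d,H+140*e(a)+6*m(a)+k*70*cy)-[100,110])*4.5).round() for k in(1,-1)])
for i,a in enumerate(np.arange(.72,-.13,-.06)):
    P,M=low(a,.87,51,28.5-1.5*i,dl=36);print(i,round(a,2),P.round(),cmd(P,M,S))
E
```

```text
8.1833 [555.37135697 -93.91112494 169.23110865] 51.590541289711176 [-1.07916882 -0.3512386  -1.54399821]
1 [array([611., 143.]), array([337.,  96.])]
0.9 [array([621., 143.]), array([350.,  96.])]
0.8 [array([629., 146.]), array([361.,  99.])]
0.7 [array([637., 151.]), array([372., 105.])]
0.6 [array([644., 159.]), array([382., 114.])]
0 0.72 [556. -94. 170.] [0.001, 0.0, 0.002, 0.001, -0.001, 0.001]
1 0.66 [550. -96. 165.] [-0.013, -0.006, -0.012, 0.001, -0.001, 0.001]
2 0.6 [545. -99. 159.] [-0.026, -0.013, -0.026, 0.001, -0.001, 0.001]
3 0.54 [ 540. -101.  153.] [-0.039, -0.019, -0.04, 0.001, -0.001, 0.001]
4 0.48 [ 535. -104.  147.] [-0.05, -0.024, -0.056, 0.001, -0.001, 0.001]
5 0.42 [ 531. -106.  140.] [-0.061, -0.029, -0.072, 0.001, -0.001, 0.001]
6 0.36 [ 527. -107.  134.] [-0.07, -0.034, -0.088, 0.001, -0.001, 0.001]
7 0.3 [ 524. -109.  127.] [-0.078, -0.038, -0.105, 0.001, -0.001, 0.001]
8 0.24 [ 521. -110.  120.] [-0.086, -0.041, -0.123, 0.001, -0.001, 0.001]
9 0.18 [ 519. -111.  113.] [-0.092, -0.044, -0.141, 0.001, -0.001, 0.001]
10 0.12 [ 517. -112.  106.] [-0.097, -0.046, -0.158, 0.001, -0.001, 0.001]
11 0.06 [ 515. -113.   99.] [-0.101, -0.048, -0.176, 0.001, -0.001, 0.001]
12 -0.0 [ 514. -114.   91.] [-0.103, -0.05, -0.195, 0.001, -0.001, 0.001]
13 -0.06 [ 513. -114.   84.] [-0.105, -0.05, -0.213, 0.001, -0.001, 0.001]
14 -0.12 [ 513. -114.   77.] [-0.105, -0.051, -0.231, 0.001, -0.001, 0.001]
```

View pics/s8.png

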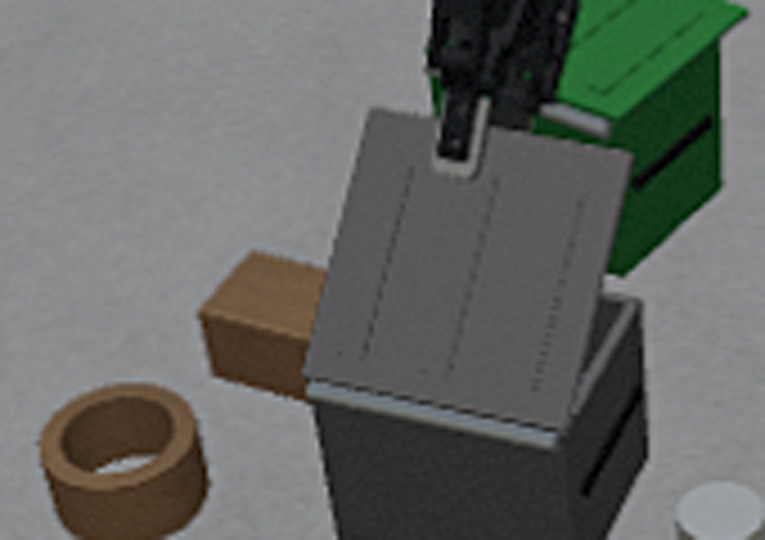

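The corners at (372,108) and (632,152) give about 0.72 rad, matching the target, with about 1.5 N carried. Lowering continues.

Request:
step_arm:
  series:
    - [-0.006, -0.003, -0.005, 0, 0, 0]
    - [-0.013, -0.006, -0.012, 0, 0, 0]
    - [-0.02, -0.01, -0.019, 0, 0, 0]
    - [-0.026, -0.013, -0.026, 0, 0, 0]
    - [-0.033, -0.016, -0.033, 0, 0, 0]
    - [-0.039, -0.019, -0.04, 0, 0, 0]
    - [-0.045, -0.022, -0.048, 0, 0, 0]
    - [-0.05, -0.024, -0.056, 0, 0, 0]
    - [-0.056, -0.027, -0.064, 0, 0, 0]
    - [-0.061, -0.029, -0.072, 0, 0, 0]
    - [-0.066, -0.032, -0.08, 0, 0, 0]
    - [-0.07, -0.034, -0.088, 0, 0, 0]

```text
clock: 9.23
position: [528.0, -107.3, 134.5]
ee_rot: [0.795, -0.501, 0.184, -0.29]
contact_force: [0.7, 0.2, -0.9]
gripper_width: 51.3
```

```bash
python3 - <<'E'
from plan import *
from h import *
S=arm.read_state();print(S["clock"],S["position"],S["gripper_width"],S["contact_force"])
d=arm.get_image("side");crop(d,100,270,110,230,4.5,"pics/s9.png")
for a in(.5,.4,.3,.2): print(a,[((proj(d,H+140*e(a)+6*m(a)+k*70*cy)-[100,110])*4.5).round() for k in(1,-1)])
for i,a in enumerate(np.arange(.36,-.13,-.06)):
    P,M=low(a,.87,51,19.5-1.5*i,dl=36);print(i,round(a,2),P.round(),cmd(P,M,S))
E
```

```text
9.2333 [ 527.98074415 -107.32830005  134.4844851 ] 51.25919196190098 [ 0.68687146  0.22596053 -0.93514454]
0.5 [array([650., 170.]), array([391., 124.])]
0.4 [array([655., 183.]), array([399., 137.])]
0.3 [array([660., 198.]), array([406., 152.])]
0.2 [array([663., 215.]), array([412., 169.])]
0 0.36 [ 527. -107.  134.] [-0.001, -0.0, -0.002, 0.001, 0.0, 0.001]
1 0.3 [ 524. -109.  127.] [-0.01, -0.004, -0.019, 0.001, 0.0, 0.001]
2 0.24 [ 521. -110.  120.] [-0.017, -0.007, -0.036, 0.001, 0.0, 0.001]
3 0.18 [ 519. -111.  113.] [-0.023, -0.01, -0.054, 0.001, 0.0, 0.001]
4 0.12 [ 517. -112.  106.] [-0.028, -0.013, -0.072, 0.001, 0.0, 0.001]
5 0.06 [ 515. -113.   99.] [-0.032, -0.015, -0.09, 0.001, 0.0, 0.001]
6 0.0 [ 514. -114.   91.] [-0.035, -0.016, -0.108, 0.001, 0.0, 0.001]
7 -0.06 [ 513. -114.   84.] [-0.036, -0.017, -0.126, 0.001, 0.0, 0.001]
8 -0.12 [ 513. -114.   77.] [-0.037, -0.017, -0.144, 0.001, 0.0, 0.001]
```

View pics/s9.png

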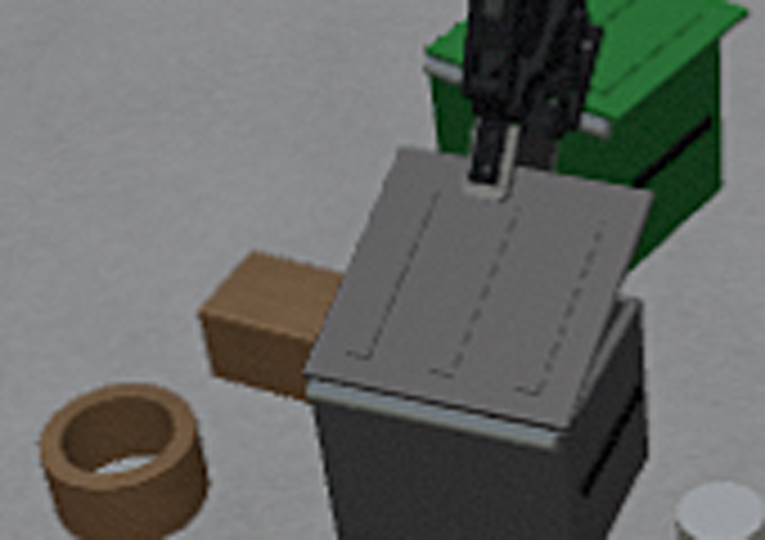

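The corners at (401,148) and (653,192) give about 0.33 rad, still carried. I go slower now.

Request:
step_arm:
  series:
    - [-0.005, -0.002, -0.009, 0, 0, 0]
    - [-0.01, -0.004, -0.018, 0, 0, 0]
    - [-0.013, -0.005, -0.026, 0, 0, 0]
    - [-0.016, -0.007, -0.034, 0, 0, 0]
    - [-0.019, -0.008, -0.042, 0, 0, 0]
    - [-0.022, -0.01, -0.05, 0, 0, 0]
    - [-0.024, -0.011, -0.057, 0, 0, 0]
    - [-0.026, -0.012, -0.064, 0, 0, 0]
    - [-0.028, -0.013, -0.071, 0, 0, 0]
    - [-0.03, -0.014, -0.078, 0, 0, 0]
    - [-0.031, -0.0145, -0.084, 0, 0, 0]
    - [-0.032, -0.015, -0.09, 0, 0, 0]

```text
clock: 10.28
position: [515.4, -113.2, 98.6]
ee_rot: [0.795, -0.501, 0.184, -0.29]
contact_force: [1.1, -0.1, -0.7]
gripper_width: 51.1
```

```bash
python3 - <<'E'
from plan import *
from h import *
S=arm.read_state();print(S["clock"],S["position"],S["gripper_width"],S["contact_force"])
d=arm.get_image("side");crop(d,100,270,110,230,4.5,"pics/s10.png")
for a in(.2,.1,.05,0): print(a,[((proj(d,H+140*e(a)+6*m(a)+k*70*cy)-[100,110])*4.5).round() for k in(1,-1)])
for i,a in enumerate((.06,.03,0,-.03,-.06,-.09,-.12)):
    P,M=low(a,.87,51,11,dl=36);print(i,round(a,2),P.round(),cmd(P,M,S))
E
```

```text
10.2833 [ 515.37006815 -113.23003358   98.56955936] 51.092637665338685 [ 1.09842297 -0.05163337 -0.71903736]
0.2 [array([663., 215.]), array([412., 169.])]
0.1 [array([666., 233.]), array([416., 188.])]
0.05 [array([667., 243.]), array([418., 197.])]
0 [array([667., 253.]), array([420., 207.])]
0 0.06 [ 515. -113.   99.] [-0.002, -0.001, 0.002, 0.001, 0.0, 0.001]
1 0.03 [ 514. -114.   95.] [-0.002, -0.001, -0.008, 0.001, 0.0, 0.001]
2 0 [ 514. -114.   91.] [-0.003, -0.001, -0.019, 0.001, 0.0, 0.001]
3 -0.03 [ 514. -114.   87.] [-0.002, -0.001, -0.029, 0.001, 0.0, 0.001]
4 -0.06 [ 515. -113.   83.] [-0.002, -0.001, -0.04, 0.001, 0.0, 0.001]
5 -0.09 [ 515. -113.   78.] [-0.001, -0.0, -0.05, 0.001, 0.0, 0.001]
6 -0.12 [ 515. -113.   74.] [-0.0, 0.0, -0.061, 0.001, 0.0, 0.001]
```

View pics/s10.png

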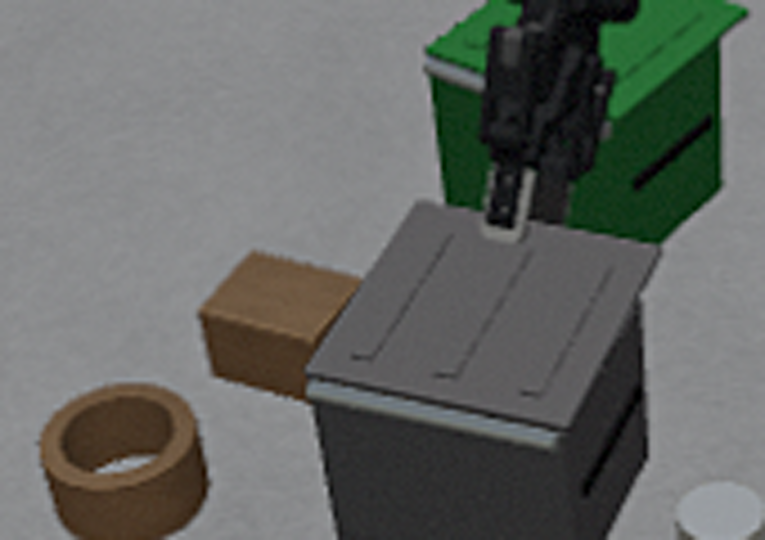

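The corners at (420,202) and (661,246) give about 0.04 rad, nearly shut. I ease down the last few mm.

Request:
step_arm:
  series:
    - [0, 0, -0.003, 0, 0, 0]
    - [0, 0, -0.006, 0, 0, 0]
    - [-0.001, 0, -0.009, 0, 0, 0]
    - [-0.001, 0, -0.012, 0, 0, 0]
    - [-0.002, -0.001, -0.015, 0, 0, 0]
    - [-0.002, -0.001, -0.018, 0, 0, 0]
    - [-0.002, -0.001, -0.021, 0, 0, 0]
    - [-0.002, -0.001, -0.024, 0, 0, 0]
    - [-0.002, -0.001, -0.027, 0, 0, 0]
    - [-0.002, -0.001, -0.03, 0, 0, 0]
    - [-0.002, -0.001, -0.03, 0, 0, 0]

```text
clock: 11.25
position: [514.6, -113.6, 86.6]
ee_rot: [0.794, -0.501, 0.184, -0.29]
contact_force: [-0.5, -0.3, 0.5]
gripper_width: 51.1
```

```bash
python3 - <<'E'
from plan import *
from h import *
S=arm.read_state();print(S["clock"],S["position"],S["gripper_width"],S["contact_force"])
d=arm.get_image("side");crop(d,170,260,120,180,8,"pics/s11.png")
w=arm.get_image("wrist");cv2.imwrite("pics/w11.png",w["image"][:,:,::-1])
E
```

```text
11.25 [ 514.61232284 -113.57303466   86.63361515] 51.09038287430483 [-0.49949912 -0.34411974  0.49291652]
```

View pics/s11.png

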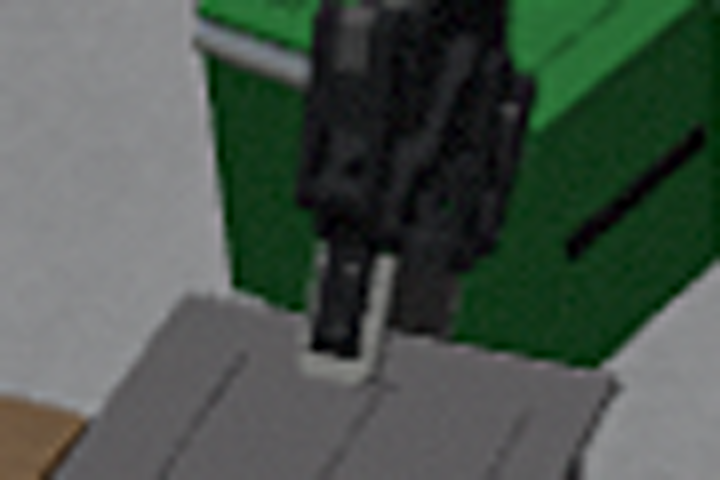

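View pics/w11.png

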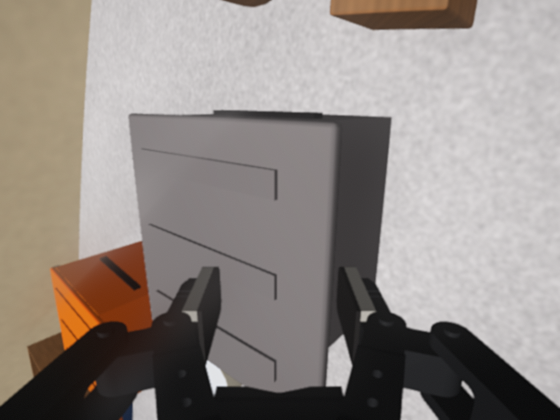

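The lid is shut: its corner at (195,297) matches the shut model and the tool load is about zero. I hold, open the jaw slightly so both fingers part from the lid, then withdraw along the finger axis.

Request:
step_arm:
  series:
    - [0, 0, -0.003, 0, 0, 0]
    - [0, 0, -0.006, 0, 0, 0]
    - [0, 0, -0.006, 0, 0, 0]
    - [0, 0, -0.006, 0, 0, 0]
    - [0, 0, -0.006, 0, 0, 0]
  jaw: 0.6

```text
clock: 11.77
position: [514.6, -113.6, 84.4]
ee_rot: [0.795, -0.501, 0.184, -0.29]
contact_force: [0.2, -0.7, 0.1]
gripper_width: 68.5
```

Request:
step_arm:
  series:
    - [-0.015, -0.007, 0.019, 0, 0, 0]
    - [-0.03, -0.014, 0.038, 0, 0, 0]
    - [-0.045, -0.021, 0.057, 0, 0, 0]
    - [-0.06, -0.028, 0.076, 0, 0, 0]
    - [-0.09, -0.042, 0.114, 0, 0, 0]
    - [-0.12, -0.056, 0.152, 0, 0, 0]
    - [-0.15, -0.07, 0.19, 0, 0, 0]
    - [-0.2, -0.09, 0.26, 0, 0, 0]
    - [-0.25, -0.11, 0.35, 0, 0, 0]
    - [-0.25, -0.11, 0.35, 0, 0, 0]
    - [-0.25, -0.11, 0.35, 0, 0, 0]
    - [-0.25, -0.11, 0.35, 0, 0, 0]

```text
clock: 12.77
position: [414.0, -157.5, 225.0]
ee_rot: [0.794, -0.501, 0.184, -0.29]
contact_force: [-0.7, 0.1, -0.5]
gripper_width: 68.5
```

```bash
python3 - <<'E'
from plan import *
from h import *
S=arm.read_state();print(S["clock"],S["position"],S["gripper_width"],S["contact_force"],S["joint_vel"].round(3))
d=arm.get_image("side");crop(d,100,290,100,260,4,"pics/s12.png")
for a in(.02,0):print(a,[((proj(d,H+140*e(a)+6*m(a)+k*70*cy)-[100,100])*4).round() for k in(1,-1)])
t=arm.get_image("top");crop(t,280,460,100,255,4,"pics/t12.png")
E
```

```text
12.7667 [ 413.96226959 -157.48125885  225.04327088] 68.51654529248707 [-0.65107723  0.06722927 -0.494032  ] [ 0.012  0.04  -0.015 -0.006  0.003  0.004]
0.02 [array([593., 262.]), array([373., 221.])]
0 [array([593., 265.]), array([373., 224.])]
```

View pics/s12.png

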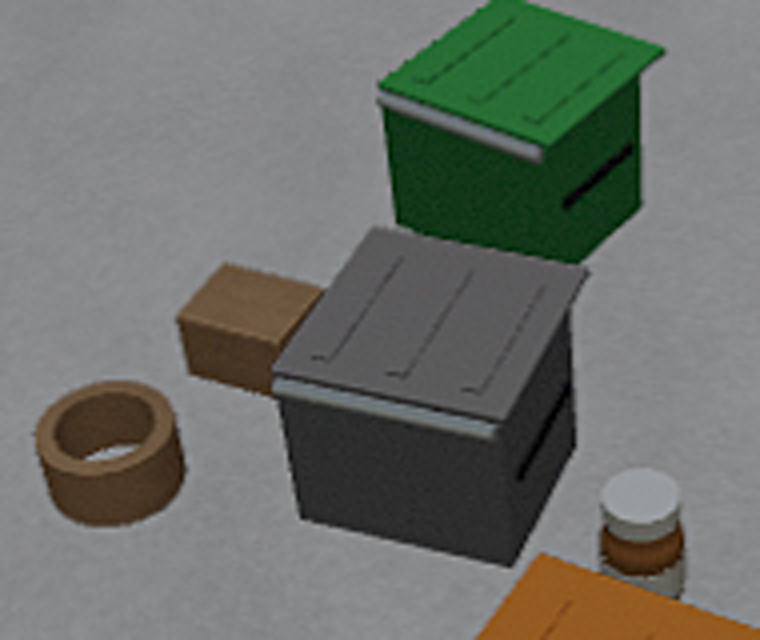

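View pics/t12.png

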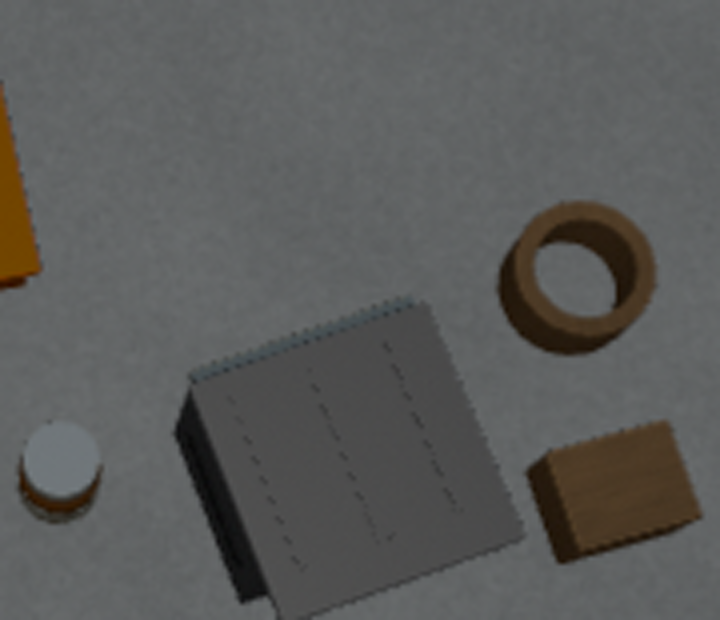

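The lid lies flat, with front corners at (375,228) and (587,270). The jar, tape and carton are at the same pixels as at the start, and the hand is clear. I let the arm settle and hand in.

Request:
step_arm:
  series:
    - [0, 0, 0.05, 0, 0, 0]
    - [0, 0, 0.1, 0, 0, 0]
    - [0, 0, 0.1, 0, 0, 0]
    - [0, 0, 0.1, 0, 0, 0]
    - [0, 0, 0.1, 0, 0, 0]

```text
clock: 13.28
position: [414.3, -157.0, 262.9]
ee_rot: [0.795, -0.501, 0.182, -0.29]
contact_force: [-0.7, 0.0, 0.9]
gripper_width: 68.3
```

```bash
python3 -c "
from bench import arm
s=arm.read_state();print(s['clock'],s['position'],s['contact_force']);print(arm.job_done())"
```

```text
13.2833 [ 414.30845887 -156.9678409   262.89009428] [-0.70329831  0.01602643  0.921921  ]
the job is handed in; nothing more can be done
None
```

The lid is shut and the job was handed in at 13.3 s; no verdict came back. I set the partly open fingers either side of the grey case's lid edge without gripping it and pushed it past upright with the back finger. It landed on the front finger at about 1.08 rad. I then lowered it at about 0.35 rad/s, slower over the last few mm, and withdrew the hand along the finger axis.

**Last checks:**
- **Lid:** it lies flat, with its front corners within about 6 crop pixels (4x enlarged) of the shut position. The worst corner is off in the direction of a lower lid, so I judge it shut. That is a reading from pictures, not a joint value.
- **Forces:** the readings I took between moves stayed at about 2 N or less. I did not see the values within a move.
- **Things beside the case:** jar, tape roll and carton stand upright at the same pixels as at the start.
- **Hand:** it is about 100 mm or more from the case and touches nothing that I could see.

**One disagreement:** both the side and wrist views put the fingertips about 35 mm behind the reported TCP. I used the tips as seen in the pictures.

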